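Stack the fly cases and bring the magnifier over them

ROBOT

A 6-joint arm with a two-finger parallel gripper is mounted at the origin on the work surface. World frame = base frame: x ahead of the robot, y to its left, z up, the work surface at z = 0. Lengths are in m, angles in rad, forces in N, time in s.
With the tool pointing down it reaches from about 0.35 to 0.85 m from the base axis. Payload 8.1 kg.
Tool frame: the origin (TCP) lies on the mounting face of the last link; the fingertips stand 186 mm ahead of it and the grasp point (between the pads) lies 167 mm ahead of it; z points along the fingers, y is the line along which they close (so a half turn about z gives the same grasp; the last joint's range is limited). The gripper opens to 93 mm and grips with 3 to 60 N. Pads are 15 mm wide; open, the fingers measure 128 mm over their backs; the gripper's body (75 mm by 188 mm) begins 65 mm behind the grasp point.
Start: joints at [1.082, 0.13, 1.488, -0, 1.523, -0.085], TCP at [0.236, 0.552, 0.405] pointing down, gripper open.
Joint ranges: [-2.96, 2.96], [-0.89, 2.26], [0.02, 2.5], [-1.34, 4.48], [0, 2.73], [-2.66, 2.66]. Speed limits (rad/s): [2.39, 2.39, 2.79, 3.14, 3.14, 3.14].

INTERFACE

Orientations are given as a rotation vector (axis times angle).
In Python, from plant import read_state, read_camera, camera_params, close_job gives the robot as it stands. The module is installed in compiled form; this text tells all that it offers.
- The arm moves only by the tool servo_tool, never from a script. Its argument "increments" is a list of rows, each an object with "slide": the shift along the tool's x, y, z in mm, a list of three; "dr": the turn, a rotation vector about the tool's x, y, z in rad, a list of three; "jaw": the closure, from 0 (fully open) to 1 (shut). In form: [{"slide": [x, y, z], "dr": [ax, ay, az], "jaw": jaw}, ...]. A call has 1 to 20 rows; each row is the pose to reach, as a shift and turn from the pose commanded when the call began, along the tool's axes at that moment; what a row does not reach only later rows make up. A row lasts 1/10 s, in which the tool goes at most 50 mm and 8.59 degrees, less where a joint would pass 70% of its speed; a pose out of reach is approached as far as the arm can. A call with a gripper value outside its range is refused whole. The fingers move at their own pace and stop on an object; "force" is the grip in N (left out, the last holds). Time passes only in rows, so rows that repeat a pose let the fingers close. It gives the time, the measured TCP pose, the force, the opening and the grip force at its end, in the units of the state.
- read_state(): the state, without advancing time (a new reading comes with each control period).
- read_camera(name): name is "scene" or "top"; returns (picture, depth): 400x640x3 uint8, red, green, blue; 400x640 float32, m along the optical axis (not along the pixel's ray), 0 where there is no reading.
- camera_params(name): a dict with "fx", "fy", "cx", "cy" (pixels), "rvec" (rotation vector, rad) and "tvec" (3), from world to camera coordinates, as OpenCV has them. Camera axes: x right, y down, z forward; pixel columns grow to the right and rows downward; lengths in m; the calibration is good to about 2 mm. A picture is of the moment at which its call begins. camera_params takes no time and is no camera call.
- close_job(): hands the job in; it is judged then, once.
The state is a dict: "t": time; "q": joint angles; "dq": joint speeds; "joint_torque": joint torques, N m; "tool_pos": TCP position; "orientation": TCP orientation; "force": force on the tool from outside, world axes, zero at the start; "wrist_torque": the same for the moment, N m; "opening": finger opening in m; "gripper_force": force on a finger pad.
Only numpy, scipy, OpenCV 4.12 (cv2) and the standard library are available. Lean on these libraries where they do the work, as an engineer would, in place of code of your own. Each camera call takes 0.05 s, during which the arm holds its last target. There are 200 camera calls.

TASK

At the fly-tying board, stack the deep case and then the windowed case squarely, edges flush, on the case that stands in line with the magnifier's arm, without shoving that bottom case out of its place. Then push the magnifier's lock button fully down and draw the telescoping arm out by its grip post until the arm's pointer stands at the rider on the scale, so that the lens looks down on the column. The arm is spring-loaded and slides back when let go: finish while still holding it there, and leave the spool, the jar and the cup alone.

Things in the scene. Friction and masses are not known exactly. Their poses are not given: they have to be found in the camera images.
- base_case: Grey plastic fly case, the bottom of the column: 50 (x) x 95 (y) x 30 mm high, closed, flat plain lid, loose, about 0.3 kg. It stands under the place where the lens will come when the pointer is at the rider, long side within 10 degrees of the arm's direction. Origin: centre of its underside; z up.
- deep_case: Grey plastic fly case, the deep one: 50 (x) x 95 (y) x 38 mm high, closed, flat plain lid, loose on the board, about 0.16 kg. Goes directly on the base case; long side along long side, either way round. Origin: centre of its underside; z up.
- window_case: Grey plastic fly case, the shallow one with a pale window with flies in its flat lid: 50 (x) x 95 (y) x 24 mm high, closed, loose on the board, about 0.12 kg. Goes on top of the deep case, window up, either way round. Origin: centre of its underside; z up.
- stand: Magnifier stand, fixed to the board: dark foot plate 130 x 120 x 16 mm (y from -255 to -135 mm), post, and a grey horizontal sleeve 26 mm square, from y = -240 mm to its mouth at y = 0, top at 148 mm, with an aluminium scale strip along its +x side (x 13 to 43 mm, top at 140 mm, ticks 10 mm apart). Origin on the board under the sleeve's mouth; the arm slides out along the stand's own +y, level.
- boom: Telescoping arm that slides in the sleeve along the stand's +y, 0 to 190 mm (0 at the start, locked until the button is down; afterwards a spring draws it back with about 1 to 5 N). It carries a black upright grip post, a pointer and, farthest out, a lens in a black ring (76 mm across, 129 to 141 mm above the board). Origin: on the board under the sleeve's mouth when fully in, moving with the arm; axes as the stand's.
- grip_post (a point): Centre of the top of the arm's grip post: 18 x 18 mm upright square post, faces along the stand's axes, 56 mm tall above the bar (its top 199 mm, its foot 143 mm above the board). 35 mm outside the sleeve's mouth at the start; the lens ring begins 8 mm beyond the post, its top 58 mm below the post's top. Axes as the stand's.
- pointer (a point): Tip of the arm's pointer, a black blade 12 x 4 x 12 mm that rides along the inner edge of the scale strip (starting at its far end from the mouth), 152 mm above the board; moves with the arm.
- rider_tip (a point): Tip of the brass rider (14 x 16 x 10 mm with a 3 mm blade towards the sleeve) that is fixed on the scale strip, 147 mm above the board; it marks the wanted scale mark, 120 to 165 mm along the stand's +y from where the pointer starts. Axes as the stand's.
- lens (a point): Centre of the lens, 135 mm above the board, moves with the arm: 305 mm beyond the pointer and 55 mm beyond the grip post along the stand's +y.
- lock (a joint): Travel of the lock button, in m: 0 up, 0.008 fully down (arm free from about 0.0065). It takes about 4 N to push and stays where it is left.
- lock_top (a point): Centre of the top of the lock button: grey, round, 24 mm across, on top of the sleeve 20 mm behind its mouth, 166 mm above the board when up, moves straight down; black collar 34 mm across below it, top at 154 mm.
- spool: Bystander: small wooden thread spool, 32 mm across, 36 mm high, standing nearer the robot. Origin: centre of its underside.
- cement: Bystander: small jar, 34 mm across, 55 mm high, beyond the column. Origin: centre of its underside.
- bead_cup: Bystander: small white cup, 52 mm across, 30 mm high, standing nearer the robot. Origin: centre of its underside.

How it is judged:
On the way, in this order (a step that is already met when the one before it is completed fails the run):
1. the deep case lies squarely on the base case (within 8 mm and 8 degrees), level and let go (x of deep_case in the frame of base_case between -0.008 and 0.008 m and y of deep_case in the frame of base_case between -0.008 and 0.008 m and z of deep_case in the frame of base_case between 0.026 and 0.034 m and angle between the y axis of deep_case and the y axis of base_case, either way round below 0.14 rad and angle between deep_case's own z axis and vertical below 0.06 rad and contact force between the fingers and deep_case below 0.05 N and linear speed of deep_case below 0.02 m/s), for 0.2 s.
2. the windowed case lies squarely on the deep case (within 8 mm and 8 degrees), level and let go (all of step 1 and x of window_case in the frame of deep_case between -0.008 and 0.008 m and y of window_case in the frame of deep_case between -0.008 and 0.008 m and z of window_case in the frame of deep_case between 0.034 and 0.042 m and angle between the y axis of window_case and the y axis of deep_case, either way round below 0.14 rad and angle between window_case's own z axis and vertical below 0.06 rad and contact force between the fingers and window_case below 0.05 N and linear speed of window_case below 0.02 m/s), for 0.2 s.
3. the lock button has been pushed down (more than 6.5 mm) (value of joint lock above 0.0065 m), for 0.1 s.
At the end, for the whole second after the job is handed in: Pointer within 5 mm of the rider, arm at rest, held by the fingers (over 1 N), touching no case; button down over 6.5 mm; each case within 8 mm and 8 degrees of the one below, level, untouched by the fingers; lens centre within 35 mm (from above) of the windowed case (all of step 2 and y of pointer in the frame of rider_tip between -0.005 and 0.005 m and contact force between the fingers and boom above 1 N and linear speed of boom below 0.01 m/s and value of joint lock above 0.0065 m and horizontal distance between lens and window_case below 0.035 m and contact force between boom and base_case below 0.05 N and contact force between boom and deep_case below 0.05 N and contact force between boom and window_case below 0.05 N); the arm keeps its last pose, push and grip.
It fails at once if the base case is shoved more than 20 mm (distance of base_case from where it was at the start of the episode above 0.02 m).
It fails at once if the spool is shoved more than 30 mm (distance of spool from where it was at the start of the episode above 0.03 m).
It fails at once if the jar is shoved more than 30 mm (distance of cement from where it was at the start of the episode above 0.03 m).
It fails at once if the cup is shoved more than 30 mm (distance of bead_cup from where it was at the start of the episode above 0.03 m).
It also fails if it takes over 67 s, if anything falls off the work surface, if the arm or the gripper's body presses on something with over 40 N, if the wrist force passes 120 N, or if a joint passes its speed limit or range.

## Working session

There is one attempt and no reset: what is moved stays moved. The work goes in short steps, Python scripts to look and compute and a tool call to move; the robot and the scene stay as the last step left them, time stands still between calls to the robot, and variables do not carry over. Pictures are saved under pics/ and viewed, at most 10 in all, crops included, and the job is handed in when it is done.

Besides the shell and the picture viewer there is one more tool, called after "Request:" in YAML: its name, and indented under it one key for each argument. servo_tool: Moves the arm, as the interface text tells. Its arguments: {"type":"object","properties":{"increments":{"type":"array"},"force":{"type":"number"}},"required":["increments"]}

```bash
mkdir -p pics; cat > h.py <<'E'
import numpy as np, cv2
from scipy.spatial.transform import Rotation as R
from plant import *
def cam(n):
    p=camera_params(n); K=np.array([[p['fx'],0,p['cx']],[0,p['fy'],p['cy']],[0,0,1.]])
    return K,R.from_rotvec(np.ravel(p['rvec'])).as_matrix(),np.ravel(p['tvec'])
def world(n,d):
    K,Rm,t=cam(n); v,u=np.mgrid[0:400,0:640]
    c=np.stack([(u-K[0,2])/K[0,0]*d,(v-K[1,2])/K[1,1]*d,d],-1)
    return (c-t)@Rm
def ray(n,uv,z):
    K,Rm,t=cam(n); o=-Rm.T@t; w=Rm.T@np.linalg.solve(K,[uv[0],uv[1],1]); return o+w*(z-o[2])/w[2]
def proj(n,P):
    K,Rm,t=cam(n); c=K@(Rm@np.asarray(P,float)+t); return c[:2]/c[2]
def delta(P,yaw=None):
    "shift in tool axes (mm) to bring TCP to world P; dr z so tool y dir at yaw"
    s=read_state(); Rt=R.from_rotvec(s['orientation']).as_matrix()
    return np.round(Rt.T@(np.asarray(P)-s['tool_pos'])*1000,1)
E
python3 - <<'E'
from h import *
for n in('top','scene'):
    im,d=read_camera(n); cv2.imwrite(f'pics/{n}0.png',im[:,:,::-1]); np.savez(f'{n}0.npz',im=im,d=d)
    K,Rm,t=cam(n); print(n,K[0,0],-Rm.T@t,Rm.round(2).tolist(),(d>0).mean())
s=read_state(); print({k:np.round(v,3).tolist() for k,v in s.items()}); print(R.from_rotvec(s['orientation']).as_matrix().round(3))
E
```

```text
top 518.6757352691702 [ 0.45568562 -0.03504026  1.41048892] [[0.03, -1.0, 0.0], [-1.0, -0.03, -0.08], [0.08, -0.0, -1.0]] 0.9962578125
scene 423.70560118311397 [ 0.94774952 -0.73696591  0.86575593] [[0.87, 0.5, 0.01], [0.34, -0.58, -0.74], [-0.36, 0.64, -0.68]] 0.996046875
{'t': 0.1, 'q': [1.082, 0.131, 1.489, 0.0, 1.523, -0.085], 'dq': [0.001, -0.002, -0.003, 0.0, 0.001, -0.001], 'joint_torque': [0.001, -56.134, -49.31, 0.077, 0.029, -0.0], 'tool_pos': [0.236, 0.552, 0.404], 'orientation': [-0.63, -3.077, 0.002], 'force': [0.41, 0.157, -0.552], 'wrist_torque': [0.034, -0.057, -0.025], 'gripper_force': 0.0, 'opening': 0.093}
[[-0.92   0.393 -0.001]
 [ 0.393  0.92  -0.001]
 [ 0.    -0.002 -1.   ]]
```

View pics/top0.png

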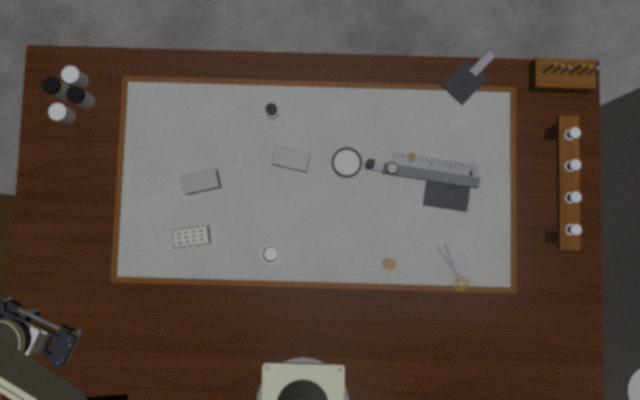

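View pics/scene0.png

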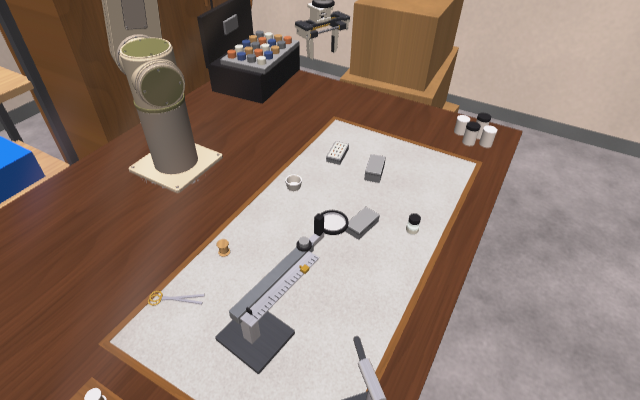

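The top view shows the base case at (291,158), the deep case at (201,181) and the windowed case at (191,236). The lens is at (347,162), the post at (370,163), the button at (392,168) and the rider at (412,156). The cup is at (270,254), the spool at (389,264) and the jar at (271,110). The scene view agrees with this.

```bash
cat >> h.py <<'E'
def case(W,c,zlo,zhi,r=0.075):
    "fit a rect to world points with z in range near c"
    m=(W[...,2]>zlo)&(W[...,2]<zhi)&(np.hypot(W[...,0]-c[0],W[...,1]-c[1])<r)
    n,l,s,_=cv2.connectedComponentsWithStats(m.astype(np.uint8)); k=1+np.argmax(s[1:,4]); P=W[l==k]
    (x,y),(a,b),th=cv2.minAreaRect((P[:,:2]*1000).astype(np.float32))
    if a>b: th+=90   # th: direction of short side
    th=(th+90)%180-90
    return np.round([x,y,min(a,b),max(a,b),th,np.median(P[:,2])*1000,len(P)],1), np.round(np.median(P[:,:2],0)*1000,1)
E
python3 - <<'E'
from h import *
f=np.load('top0.npz'); im,d=f['im'],f['d']; W=world('top',d)
for n,uv,h in(('base',(291,158),.03),('deep',(201,181),.038),('win',(191,236),.024)):
    c=ray('top',uv,h); print(n,c.round(3),W[uv[1],uv[0]].round(3),*case(W,c,h-.008,h+.008))
for n,uv,h in(('cup',(270,254),.03),('spool',(389,264),.036),('jar',(271,110),.055),('lens',(347,162),.135),('post',(370,163),.199),('button',(392,168),.166),('rider',(412,156),.147)): print(n,ray('top',uv,h).round(3),W[uv[1],uv[0]].round(3))
x0,y0,x1,y1=320,130,490,220
cv2.imwrite('pics/c1.png',cv2.resize(im[y0:y1,x0:x1,::-1],None,fx=4.7,fy=4.7,interpolation=cv2.INTER_CUBIC))
E
```

```text
base [0.651 0.049 0.03 ] [0.65  0.049 0.036] [649.1  51.3  50.8  95.2 -11.3  29.9 664. ] [648.7  51.6]
deep [0.581 0.286 0.038] [0.581 0.285 0.04 ] [580.3 290.6  51.4  96.3  14.3  37.6 687. ] [580.4 290.3]
win [0.435 0.309 0.024] [0.435 0.308 0.029] [433.8 311.2  50.7  95.    8.9  24.2 676. ] [434.2 310.6]
cup [0.394 0.097 0.03 ] [ 0.392  0.1   -0.003]
spool [ 0.376 -0.218  0.036] [ 0.376 -0.219  0.031]
jar [0.774 0.105 0.055] [0.774 0.105 0.056]
lens [ 0.63  -0.096  0.135] [ 0.629 -0.096  0.138]
post [ 0.62  -0.147  0.199] [ 0.62  -0.147  0.199]
button [ 0.614 -0.204  0.166] [ 0.614 -0.203  0.168]
rider [ 0.648 -0.255  0.147] [ 0.648 -0.255  0.147]
```

View pics/c1.png

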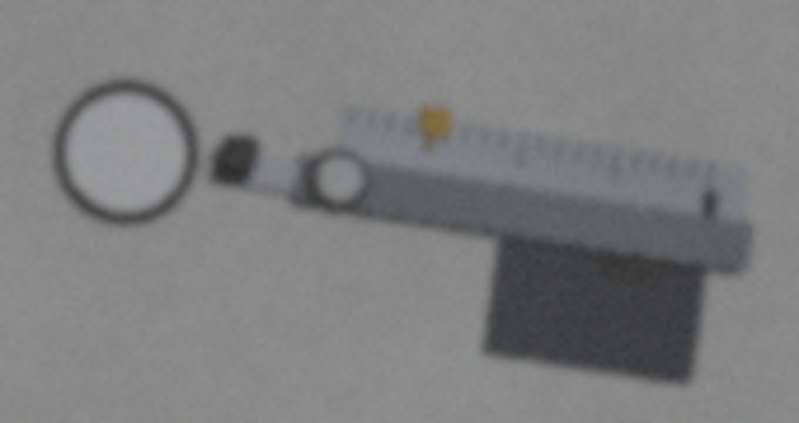

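```bash
cat >> h.py <<'E'
def go(x,y,z,yaw):
    "slide (mm) and dr to have tool down, TCP at x,y,z (mm), closing line at yaw deg"
    s=read_state(); Rt=R.from_rotvec(s['orientation']).as_matrix(); a=np.radians(yaw); c,q=np.cos(a),np.sin(a)
    T=np.array([[-q,c,0],[c,q,0],[0,0,-1]])
    print('slide',np.round(Rt.T@(np.array([x,y,z])-s['tool_pos']*np.array(1000.)),1).tolist(),'dr',R.from_matrix(Rt.T@T).as_rotvec().round(4).tolist(),'t',s['t'])
E
python3 - <<'E'
from h import *
go(580,290.5,300,14.3)
P=ray('top',(471.1,173.2),.152);Q=ray('top',(411.3,160.4),.147);L=ray('top',(346.6,162.3),.135);print(P,Q,L)
f=np.load('top0.npz'); W=world('top',f['d'])
# sleeve top points for direction
m=(W[...,2]>.143)&(W[...,2]<.153)&(abs(W[...,1]+.31)<.1)&(abs(W[...,0]-.6)<.06)
p=(W[m][:,:2]*1000).astype(np.float32); print(len(p),cv2.fitLine(p,cv2.DIST_HUBER,0,.01,.01).ravel(),cv2.minAreaRect(p))
m=(W[...,2]>.18)&(W[...,2]<.21)&(abs(W[...,1]+.147)<.03)&(abs(W[...,0]-.62)<.04); print('post',m.sum(),W[m].mean(0),np.ptp(W[m],0))
m=(W[...,2]>.159)&(W[...,2]<.172)&(abs(W[...,1]+.203)<.03)&(abs(W[...,0]-.614)<.03); print('btn',m.sum(),W[m].mean(0),np.ptp(W[m],0))
E
```

```text
slide [-419.3, -104.6, 103.9] dr [-0.0016, 0.0006, 0.9174] t 0.1
[ 0.60849645 -0.39918634  0.152     ] [ 0.63663421 -0.25340998  0.147     ] [ 0.62911739 -0.09517267  0.135     ]
993 [ 1.4402606e-01  9.8957390e-01  6.0307703e+02 -3.1319739e+02] ((617.57373046875, -310.6114501953125), (206.35311889648438, 60.85145950317383), 82.32563018798828)
post 65 [ 0.62088219 -0.14756277  0.19680771] [0.01853736 0.01829439 0.02158373]
btn 78 [ 0.61454221 -0.20228029  0.16614176] [0.02195944 0.0231377  0.01096207]
```

Request:
servo_tool:
  increments:
    - {"slide": [-419,-104.5,104],"dr": [0,0,0.917],"jaw": 0}
    - {"slide": [-419,-104.5,104],"dr": [0,0,0.917],"jaw": 0}
    - {"slide": [-419,-104.5,104],"dr": [0,0,0.917],"jaw": 0}
    - {"slide": [-419,-104.5,104],"dr": [0,0,0.917],"jaw": 0}
    - {"slide": [-419,-104.5,104],"dr": [0,0,0.917],"jaw": 0}
    - {"slide": [-419,-104.5,104],"dr": [0,0,0.917],"jaw": 0}
    - {"slide": [-419,-104.5,104],"dr": [0,0,0.917],"jaw": 0}
    - {"slide": [-419,-104.5,104],"dr": [0,0,0.917],"jaw": 0}
    - {"slide": [-419,-104.5,104],"dr": [0,0,0.917],"jaw": 0}
    - {"slide": [-419,-104.5,104],"dr": [0,0,0.917],"jaw": 0}
    - {"slide": [-419,-104.5,104],"dr": [0,0,0.917],"jaw": 0}
    - {"slide": [-419,-104.5,104],"dr": [0,0,0.917],"jaw": 0}
    - {"slide": [-419,-104.5,104],"dr": [0,0,0.917],"jaw": 0}
    - {"slide": [-419,-104.5,104],"dr": [0,0,0.917],"jaw": 0}

```text
t: 1.5
tool_pos: [0.5792, 0.2921, 0.3014]
orientation: [1.925, 2.483, 0.001]
force: [-0.1, 0.3, -0.3]
opening: 0.0929
gripper_force: 0.0
```

```bash
python3 -c "
from h import *
go(580.3,290.5,197,14.3)"
```

```text
slide [-1.9, 0.5, 104.4] dr [0.0008, -0.0002, 0.0022] t 1.5
```

Request:
servo_tool:
  increments:
    - {"slide": [-1,0.5,40],"dr": [0,0,0],"jaw": 0}
    - {"slide": [-1,0.5,80],"dr": [0,0,0],"jaw": 0}
    - {"slide": [-1,0.5,103],"dr": [0,0,0],"jaw": 0}
    - {"slide": [-1,0.5,103],"dr": [0,0,0],"jaw": 0}
    - {"slide": [-1,0.5,103],"dr": [0,0,0],"jaw": 0}
  force: 20

```text
t: 2.0
tool_pos: [0.5805, 0.2908, 0.1983]
orientation: [-1.926, -2.482, 0.0]
force: [0.2, -0.0, -0.3]
opening: 0.0928
gripper_force: 0.0
```

Request:
servo_tool:
  increments:
    - {"slide": [0,0,0],"dr": [0,0,0],"jaw": 1}
    - {"slide": [0,0,0],"dr": [0,0,0],"jaw": 1}
    - {"slide": [0,0,0],"dr": [0,0,0],"jaw": 1}
    - {"slide": [0,0,0],"dr": [0,0,0],"jaw": 1}
    - {"slide": [0,0,0],"dr": [0,0,0],"jaw": 1}
    - {"slide": [0,0,0],"dr": [0,0,0],"jaw": 1}
    - {"slide": [0,0,0],"dr": [0,0,0],"jaw": 1}
    - {"slide": [0,0,0],"dr": [0,0,0],"jaw": 1}

```text
t: 2.8
tool_pos: [0.5809, 0.2902, 0.1979]
orientation: [1.927, 2.481, 0.001]
force: [0.3, -0.3, 1.8]
opening: 0.05
gripper_force: 20.0
```

Request:
servo_tool:
  increments:
    - {"slide": [0,0,-40],"dr": [0,0,0],"jaw": 1}
    - {"slide": [0,0,-80],"dr": [0,0,0],"jaw": 1}
    - {"slide": [0,0,-80],"dr": [0,0,0],"jaw": 1}
    - {"slide": [0,0,-80],"dr": [0,0,0],"jaw": 1}

```text
t: 3.2
tool_pos: [0.581, 0.2903, 0.2787]
orientation: [1.927, 2.48, 0.003]
force: [-1.2, 0.0, -3.2]
opening: 0.0497
gripper_force: 20.0
```

```bash
python3 -c "
from h import *
go(649,51.3,278,-11.3)"
```

```text
slide [-248.4, 6.7, 0.6] dr [0.0019, -0.0007, 0.4472] t 3.2
```

Request:
servo_tool:
  increments:
    - {"slide": [-20,0.5,0],"dr": [0,0,0.036],"jaw": 1}
    - {"slide": [-55,1.5,0],"dr": [0,0,0.1],"jaw": 1}
    - {"slide": [-95,2.5,0],"dr": [0,0,0.17],"jaw": 1}
    - {"slide": [-135,3.6,0],"dr": [0,0,0.243],"jaw": 1}
    - {"slide": [-175,4.7,0],"dr": [0,0,0.315],"jaw": 1}
    - {"slide": [-210,5.7,0],"dr": [0,0,0.378],"jaw": 1}
    - {"slide": [-235,6.4,0],"dr": [0,0,0.423],"jaw": 1}
    - {"slide": [-248.5,6.7,0],"dr": [0,0,0.447],"jaw": 1}
    - {"slide": [-248.5,6.7,0],"dr": [0,0,0.447],"jaw": 1}
    - {"slide": [-248.5,6.7,0],"dr": [0,0,0.447],"jaw": 1}
    - {"slide": [-248.5,6.7,0],"dr": [0,0,0.447],"jaw": 1}

```text
t: 4.3
tool_pos: [0.6482, 0.0526, 0.2772]
orientation: [-2.426, -1.994, 0.001]
force: [-0.1, -0.2, -2.7]
opening: 0.05
gripper_force: 20.0
```

```bash
python3 - <<'E'
from h import *
go(649,51.3,229,-11.3); print(read_state()['force'])
for n in('top','scene'):
    im,d=read_camera(n); np.savez(f'{n}1.npz',im=im,d=d)
u,v=proj('scene',[.649,.05,.08]).astype(int); print(u,v)
im=np.load('scene1.npz')['im']; im2=np.load('top1.npz')['im']
a=cv2.resize(im[v-60:v+60,u-65:u+65],(400,370)); b=cv2.resize(im2[95:215,225:355],(400,370)); cv2.imwrite('pics/p1.png',np.hstack([a,b])[:,:,::-1])
E
```

```text
slide [-1.1, 1.0, 48.2] dr [-0.001, -0.0003, 0.0024] t 4.3
[-0.10315567 -0.23721258 -2.72254447]
363 205
```

View pics/p1.png

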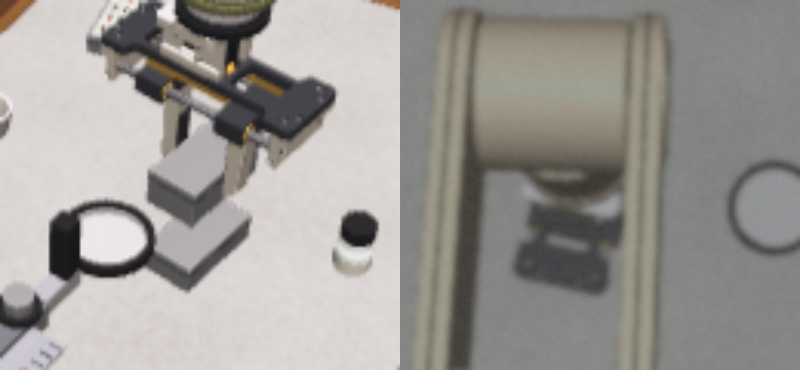

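The held deep case is level above the base case (left half, around (195,230)) and the orientation matches. I'm lowering it now.

Request:
servo_tool:
  increments:
    - {"slide": [-0.5,0.5,15],"dr": [0,0,0],"jaw": 1}
    - {"slide": [-0.5,0.5,30],"dr": [0,0,0],"jaw": 1}
    - {"slide": [-0.5,0.5,40],"dr": [0,0,0],"jaw": 1}
    - {"slide": [-0.5,0.5,45],"dr": [0,0,0],"jaw": 1}
    - {"slide": [-0.5,0.5,48],"dr": [0,0,0],"jaw": 1}
    - {"slide": [-0.5,0.5,48],"dr": [0,0,0],"jaw": 1}
    - {"slide": [-0.5,0.5,48],"dr": [0,0,0],"jaw": 1}

```text
t: 5.1
tool_pos: [0.6494, 0.0504, 0.2303]
orientation: [2.429, 1.992, 0.001]
force: [-0.5, -0.6, -1.8]
opening: 0.0496
gripper_force: 20.0
```

Request:
servo_tool:
  increments:
    - {"slide": [0,0,1],"dr": [0,0,0],"jaw": 1}
    - {"slide": [0,0,1.5],"dr": [0,0,0],"jaw": 1}
    - {"slide": [0,0,1.5],"dr": [0,0,0],"jaw": 1}

```text
t: 5.4
tool_pos: [0.6491, 0.0505, 0.2285]
orientation: [2.429, 1.992, 0.0]
force: [0.1, -0.6, -2.3]
opening: 0.0498
gripper_force: 20.0
```

Request:
servo_tool:
  increments:
    - {"slide": [0,0,0.5],"dr": [0,0,0],"jaw": 1}
    - {"slide": [0,0,1],"dr": [0,0,0],"jaw": 1}
    - {"slide": [0,0,1],"dr": [0,0,0],"jaw": 1}

```text
t: 5.7
tool_pos: [0.6492, 0.0505, 0.228]
orientation: [2.429, 1.992, 0.0]
force: [-2.3, -0.0, 5.2]
opening: 0.05
gripper_force: 20.0
```

Contact. Release and rise.

Request:
servo_tool:
  increments:
    - {"slide": [0,0,0],"dr": [0,0,0],"jaw": 0}
    - {"slide": [0,0,0],"dr": [0,0,0],"jaw": 0}
    - {"slide": [0,0,0],"dr": [0,0,0],"jaw": 0}
    - {"slide": [0,0,0],"dr": [0,0,0],"jaw": 0}
    - {"slide": [0,0,-30],"dr": [0,0,0],"jaw": 0}
    - {"slide": [0,0,-70],"dr": [0,0,0],"jaw": 0}
    - {"slide": [0,0,-100],"dr": [0,0,0],"jaw": 0}
    - {"slide": [0,0,-100],"dr": [0,0,0],"jaw": 0}

```text
t: 6.5
tool_pos: [0.6509, 0.0505, 0.3338]
orientation: [2.424, 1.988, 0.012]
force: [1.3, 0.2, 0.8]
opening: 0.093
gripper_force: 0.0
```

```bash
python3 -c "
from h import *
go(434,311,300,8.9)"
```

```text
slide [212.9, -264.0, 31.7] dr [0.0099, -0.0003, -0.3524] t 6.5
```

Request:
servo_tool:
  increments:
    - {"slide": [213,-264,30],"dr": [0,0,-0.3525],"jaw": 0}
    - {"slide": [213,-264,30],"dr": [0,0,-0.3525],"jaw": 0}
    - {"slide": [213,-264,30],"dr": [0,0,-0.3525],"jaw": 0}
    - {"slide": [213,-264,30],"dr": [0,0,-0.3525],"jaw": 0}
    - {"slide": [213,-264,30],"dr": [0,0,-0.3525],"jaw": 0}
    - {"slide": [213,-264,30],"dr": [0,0,-0.3525],"jaw": 0}
    - {"slide": [213,-264,30],"dr": [0,0,-0.3525],"jaw": 0}
    - {"slide": [213,-264,30],"dr": [0,0,-0.3525],"jaw": 0}
    - {"slide": [213,-264,30],"dr": [0,0,-0.3525],"jaw": 0}
    - {"slide": [213,-264,30],"dr": [0,0,-0.3525],"jaw": 0}
    - {"slide": [213,-264,30],"dr": [0,0,-0.3525],"jaw": 0}

```text
t: 7.6
tool_pos: [0.4327, 0.3101, 0.2972]
orientation: [2.044, 2.385, -0.0]
force: [-0.6, -1.1, 0.2]
opening: 0.0929
gripper_force: 0.0
```

```bash
python3 - <<'E'
from h import *
im,d=read_camera('top'); W=world('top',d); np.savez('top2.npz',im=im,d=d)
print(*case(W,(.649,.05),.06,.076))
print(*case(W,(.434,.311),.016,.032))
go(434,311,193,8.9)
E
```

```text
[647.1  50.7  51.3  95.4 -11.6  67.9 700. ] [646.8  50.9]
[436.3 296.6  50.6  66.9  10.1  24.3 471. ] [436.1 295.8]
slide [0.7, 1.4, 104.3] dr [0.0002, 0.0001, -0.0017] t 7.65
```

Request:
servo_tool:
  increments:
    - {"slide": [0.5,1,40],"dr": [0,0,0],"jaw": 0}
    - {"slide": [0.5,1,80],"dr": [0,0,0],"jaw": 0}
    - {"slide": [0.5,1,98],"dr": [0,0,0],"jaw": 0}
    - {"slide": [0.5,1,104],"dr": [0,0,0],"jaw": 0}
    - {"slide": [0.5,1,104],"dr": [0,0,0],"jaw": 0}
    - {"slide": [0.5,1,104],"dr": [0,0,0],"jaw": 0}

```text
t: 8.25
tool_pos: [0.4338, 0.3118, 0.1947]
orientation: [2.043, 2.386, 0.003]
force: [0.6, -0.1, 0.2]
opening: 0.0928
gripper_force: 0.0
```

Request:
servo_tool:
  increments:
    - {"slide": [0,0,0],"dr": [0,0,0],"jaw": 1}
    - {"slide": [0,0,0],"dr": [0,0,0],"jaw": 1}
    - {"slide": [0,0,0],"dr": [0,0,0],"jaw": 1}
    - {"slide": [0,0,0],"dr": [0,0,0],"jaw": 1}
    - {"slide": [0,0,0],"dr": [0,0,0],"jaw": 1}
    - {"slide": [0,0,0],"dr": [0,0,0],"jaw": 1}
    - {"slide": [0,0,0],"dr": [0,0,0],"jaw": 1}
    - {"slide": [0,0,0],"dr": [0,0,0],"jaw": 1}

```text
t: 9.05
tool_pos: [0.4328, 0.3117, 0.1933]
orientation: [2.042, 2.387, 0.0]
force: [0.4, 0.2, 1.1]
opening: 0.0502
gripper_force: 20.0
```

Request:
servo_tool:
  increments:
    - {"slide": [0,0,-30],"dr": [0,0,0],"jaw": 1}
    - {"slide": [0,0,-70],"dr": [0,0,0],"jaw": 1}
    - {"slide": [0,0,-110],"dr": [0,0,0],"jaw": 1}
    - {"slide": [0,0,-140],"dr": [0,0,0],"jaw": 1}
    - {"slide": [0,0,-140],"dr": [0,0,0],"jaw": 1}
    - {"slide": [0,0,-140],"dr": [0,0,0],"jaw": 1}

```text
t: 9.65
tool_pos: [0.4328, 0.3117, 0.3336]
orientation: [2.042, 2.387, 0.002]
force: [-1.0, 0.3, -1.3]
opening: 0.05
gripper_force: 20.0
```

```bash
python3 -c "
from h import *
go(649,50.5,332,-11.5)"
```

```text
slide [-291.6, 173.1, 1.6] dr [0.001, -0.0006, 0.3563] t 9.65
```

Request:
servo_tool:
  increments:
    - {"slide": [-20,12,0],"dr": [0,0,0.024],"jaw": 1}
    - {"slide": [-55,33,0],"dr": [0,0,0.067],"jaw": 1}
    - {"slide": [-92,55,0],"dr": [0,0,0.112],"jaw": 1}
    - {"slide": [-130,77,0],"dr": [0,0,0.159],"jaw": 1}
    - {"slide": [-168,100,0],"dr": [0,0,0.205],"jaw": 1}
    - {"slide": [-206,122,0],"dr": [0,0,0.252],"jaw": 1}
    - {"slide": [-243,144,0],"dr": [0,0,0.297],"jaw": 1}
    - {"slide": [-272,161.5,0],"dr": [0,0,0.332],"jaw": 1}
    - {"slide": [-291.5,173,0],"dr": [0,0,0.356],"jaw": 1}
    - {"slide": [-291.5,173,0],"dr": [0,0,0.356],"jaw": 1}
    - {"slide": [-291.5,173,0],"dr": [0,0,0.356],"jaw": 1}
    - {"slide": [-291.5,173,0],"dr": [0,0,0.356],"jaw": 1}

```text
t: 10.85
tool_pos: [0.648, 0.0513, 0.3317]
orientation: [-2.43, -1.988, 0.003]
force: [-0.6, -0.1, -0.8]
opening: 0.0499
gripper_force: 20.0
```

```bash
python3 - <<'E'
from h import *
go(649,50.5,263,-11.5)
im,d=read_camera('scene'); np.savez('scene2.npz',im=im,d=d); 
u,v=363,200
cv2.imwrite('pics/p2.png',cv2.resize(im[v-65:v+55,u-65:u+65,::-1],(650,600),interpolation=cv2.INTER_CUBIC))
E
```

```text
slide [-0.6, 1.3, 68.7] dr [-0.0027, 0.0002, 0.0013] t 10.85
```

View pics/p2.png

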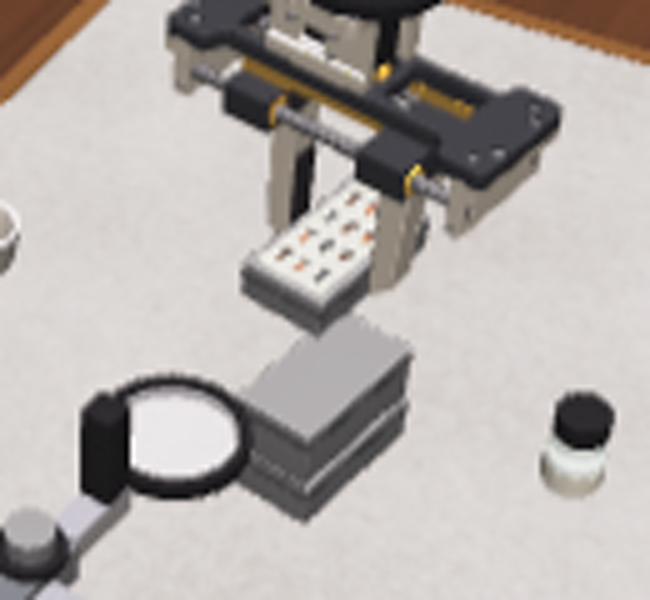

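The deep case sits nearly flush on the base, with corners at (305,440) and (305,520) and only a thin ledge on the right. The windowed case is held level above it.

Request:
servo_tool:
  increments:
    - {"slide": [-0.3,0.7,15],"dr": [0,0,0],"jaw": 1}
    - {"slide": [-0.3,0.7,35],"dr": [0,0,0],"jaw": 1}
    - {"slide": [-0.3,0.7,52],"dr": [0,0,0],"jaw": 1}
    - {"slide": [-0.3,0.7,62],"dr": [0,0,0],"jaw": 1}
    - {"slide": [-0.3,0.7,67],"dr": [0,0,0],"jaw": 1}
    - {"slide": [-0.3,0.7,69],"dr": [0,0,0],"jaw": 1}
    - {"slide": [-0.3,0.7,69],"dr": [0,0,0],"jaw": 1}
    - {"slide": [-0.3,0.7,69],"dr": [0,0,0],"jaw": 1}

```text
t: 11.7
tool_pos: [0.6499, 0.05, 0.2652]
orientation: [2.432, 1.987, 0.002]
force: [-0.6, 0.2, 0.4]
opening: 0.0499
gripper_force: 20.0
```

Request:
servo_tool:
  increments:
    - {"slide": [0,0,0.5],"dr": [0,0,0],"jaw": 1}
    - {"slide": [0,0,1],"dr": [0,0,0],"jaw": 1}
    - {"slide": [0,0,1],"dr": [0,0,0],"jaw": 1}

```text
t: 12.0
tool_pos: [0.6495, 0.05, 0.2635]
orientation: [2.432, 1.988, 0.0]
force: [0.5, 0.6, -1.0]
opening: 0.0501
gripper_force: 20.0
```

Request:
servo_tool:
  increments:
    - {"slide": [0,0,0.7],"dr": [0,0,0],"jaw": 1}
    - {"slide": [0,0,1.4],"dr": [0,0,0],"jaw": 1}
    - {"slide": [0,0,1.4],"dr": [0,0,0],"jaw": 1}

```text
t: 12.3
tool_pos: [0.6494, 0.0501, 0.2617]
orientation: [-2.433, -1.988, 0.0]
force: [-0.8, 0.8, -1.2]
opening: 0.0495
gripper_force: 20.0
```

Request:
servo_tool:
  increments:
    - {"slide": [0,0,0.5],"dr": [0,0,0],"jaw": 1}
    - {"slide": [0,0,1],"dr": [0,0,0],"jaw": 1}
    - {"slide": [0,0,1],"dr": [0,0,0],"jaw": 1}

```text
t: 12.6
tool_pos: [0.6495, 0.05, 0.2614]
orientation: [2.433, 1.988, 0.0]
force: [-3.2, 0.3, 4.6]
opening: 0.0497
gripper_force: 20.0
```

Request:
servo_tool:
  increments:
    - {"slide": [0,0,0],"dr": [0,0,0],"jaw": 0}
    - {"slide": [0,0,0],"dr": [0,0,0],"jaw": 0}
    - {"slide": [0,0,0],"dr": [0,0,0],"jaw": 0}
    - {"slide": [0,0,0],"dr": [0,0,0],"jaw": 0}
    - {"slide": [0,0,-30],"dr": [0,0,0],"jaw": 0}
    - {"slide": [0,0,-75],"dr": [0,0,0],"jaw": 0}
    - {"slide": [0,0,-120],"dr": [0,0,0],"jaw": 0}
    - {"slide": [0,0,-165],"dr": [0,0,0],"jaw": 0}
    - {"slide": [0,0,-165],"dr": [0,0,0],"jaw": 0}
    - {"slide": [0,0,-165],"dr": [0,0,0],"jaw": 0}

```text
t: 13.6
tool_pos: [0.6498, 0.0501, 0.4279]
orientation: [2.431, 1.986, 0.005]
force: [-0.4, 0.9, -0.7]
opening: 0.0931
gripper_force: 0.0
```

```bash
python3 -c "
from h import *
go(614.5,-202.5,425,-8.2)"
```

```text
slide [-254.5, 15.7, 2.7] dr [0.0038, -0.0006, -0.0574] t 13.6
```

Request:
servo_tool:
  increments:
    - {"slide": [-40,2.5,0],"dr": [0,0,-0.01],"jaw": 1}
    - {"slide": [-90,5.5,0],"dr": [0,0,-0.02],"jaw": 1}
    - {"slide": [-140,8.5,0],"dr": [0,0,-0.03],"jaw": 1}
    - {"slide": [-190,11.5,0],"dr": [0,0,-0.045],"jaw": 1}
    - {"slide": [-230,14,0],"dr": [0,0,-0.057],"jaw": 1}
    - {"slide": [-254.5,15.7,0],"dr": [0,0,-0.057],"jaw": 1}
    - {"slide": [-254.5,15.7,0],"dr": [0,0,-0.057],"jaw": 1}
    - {"slide": [-254.5,15.7,0],"dr": [0,0,-0.057],"jaw": 1}
    - {"slide": [-254.5,15.7,0],"dr": [0,0,-0.057],"jaw": 1}
    - {"slide": [-254.5,15.7,0],"dr": [0,0,-0.057],"jaw": 1}

```text
t: 14.6
tool_pos: [0.6144, -0.201, 0.4253]
orientation: [-2.373, -2.058, 0.0]
force: [0.0, -0.3, 0.9]
opening: 0.0174
gripper_force: 0.0
```

```bash
python3 - <<'E'
from h import *
go(614.5,-202.5,357,-8.2); print(read_state()['opening'])
im,d=read_camera('top'); W=world('top',d); np.savez('top3.npz',im=im,d=d)
print(*case(W,(.649,.05),.082,.102))
im,d=read_camera('scene'); np.savez('scene3.npz',im=im,d=d)
cv2.imwrite('pics/p3.png',cv2.resize(im[130:290,270:440,::-1],(636,600),interpolation=cv2.INTER_CUBIC))
E
```

```text
slide [-1.5, 0.3, 68.3] dr [-0.0007, -0.0005, 0.0014] t 14.6
0.01742041568197256
[647.4  50.1  52.   95.1 -12.2  92.1 735. ] [646.7  50.2]
```

View pics/p3.png

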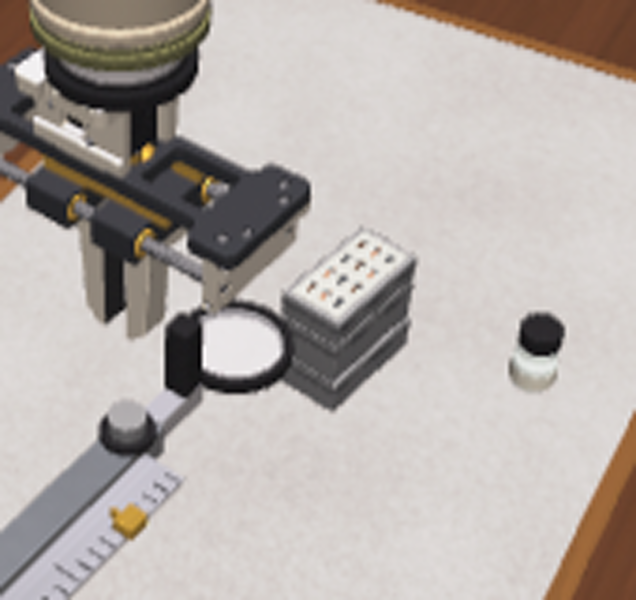

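The column is flush: the windowed case is at (350,280) on top of the two others. Next is the button, at (128,420).

Request:
servo_tool:
  increments:
    - {"slide": [-1,0.3,30],"dr": [0,0,0],"jaw": 1}
    - {"slide": [-1,0.3,60],"dr": [0,0,0],"jaw": 1}
    - {"slide": [-1,0.3,70],"dr": [0,0,0],"jaw": 1}
    - {"slide": [-1,0.3,74],"dr": [0,0,0],"jaw": 1}
    - {"slide": [-1,0.3,76],"dr": [0,0,0],"jaw": 1}
    - {"slide": [-1,0.3,78],"dr": [0,0,0],"jaw": 1}
    - {"slide": [-1,0.3,80],"dr": [0,0,0],"jaw": 1}
    - {"slide": [-1,0.3,80],"dr": [0,0,0],"jaw": 1}
    - {"slide": [-1,0.3,80],"dr": [0,0,0],"jaw": 1}

```text
t: 15.6
tool_pos: [0.6147, -0.2035, 0.3469]
orientation: [2.374, 2.055, 0.002]
force: [0.5, 2.6, 4.8]
opening: 0.0006
gripper_force: 1.9
```

Request:
servo_tool:
  increments:
    - {"slide": [0,0,1],"dr": [0,0,0],"jaw": 1}
    - {"slide": [0,0,2],"dr": [0,0,0],"jaw": 1}
    - {"slide": [0,0,3],"dr": [0,0,0],"jaw": 1}
    - {"slide": [0,0,3],"dr": [0,0,0],"jaw": 1}
    - {"slide": [0,0,3],"dr": [0,0,0],"jaw": 1}

```text
t: 16.1
tool_pos: [0.6147, -0.2035, 0.3443]
orientation: [2.373, 2.055, 0.002]
force: [-0.9, 3.0, 9.8]
opening: 0.0006
gripper_force: 4.9
```

Request:
servo_tool:
  increments:
    - {"slide": [0,0,1],"dr": [0,0,0],"jaw": 1}
    - {"slide": [0,0,1],"dr": [0,0,0],"jaw": 1}
    - {"slide": [0,0,1],"dr": [0,0,0],"jaw": 1}

```text
t: 16.4
tool_pos: [0.6147, -0.2035, 0.3443]
orientation: [2.373, 2.055, 0.002]
force: [-3.3, 3.3, 15.5]
opening: 0.0005
gripper_force: 7.5
```

Button is bottomed (force rises, no travel). Next is the post.

Request:
servo_tool:
  increments:
    - {"slide": [0,0,-40],"dr": [0,0,0],"jaw": 0}
    - {"slide": [0,0,-80],"dr": [0,0,0],"jaw": 0}
    - {"slide": [0,0,-80],"dr": [0,0,0],"jaw": 0}
    - {"slide": [0,0,-80],"dr": [0,0,0],"jaw": 0}
    - {"slide": [0,0,-80],"dr": [0,0,0],"jaw": 0}
    - {"slide": [0,0,-80],"dr": [0,0,0],"jaw": 0}

```text
t: 17.0
tool_pos: [0.6139, -0.2035, 0.4194]
orientation: [-2.373, -2.054, 0.003]
force: [1.0, -0.7, -0.6]
opening: 0.0439
gripper_force: 0.0
```

```bash
python3 - <<'E'
from h import *
go(621.5,-147.5,344,-8.2)
im,d=read_camera('scene'); np.savez('scene4.npz',im=im,d=d); W=world('scene',d)
p=[.6145,-.2025,.158]; u,v=proj('scene',p).astype(int); print(u,v,W[v-2:v+3,u-2:u+3,2].round(3).tolist()[2])
E
```

```text
slide [56.4, -0.2, 75.5] dr [-0.0036, -0.0008, -0.0005] t 17.0
303 241 [0.158, 0.157, 0.159, 0.159, 0.158]
```

Button top is at 158 mm, so it is fully down.

Request:
servo_tool:
  increments:
    - {"slide": [30,0,0],"dr": [0,0,0],"jaw": 0}
    - {"slide": [56.5,0,0],"dr": [0,0,0],"jaw": 0}
    - {"slide": [56.5,0,0],"dr": [0,0,0],"jaw": 0}
    - {"slide": [56.5,0,0],"dr": [0,0,0],"jaw": 0}
    - {"slide": [56.5,0,0],"dr": [0,0,0],"jaw": 0}
    - {"slide": [56.5,0,0],"dr": [0,0,0],"jaw": 0}
    - {"slide": [56.5,0,30],"dr": [0,0,0],"jaw": 0}
    - {"slide": [56.5,0,60],"dr": [0,0,0],"jaw": 0}
    - {"slide": [56.5,0,74],"dr": [0,0,0],"jaw": 0}
    - {"slide": [56.5,0,74],"dr": [0,0,0],"jaw": 0}
    - {"slide": [56.5,0,74],"dr": [0,0,0],"jaw": 0}

```text
t: 18.15
tool_pos: [0.6225, -0.148, 0.3487]
orientation: [2.375, 2.056, 0.0]
force: [0.5, -0.3, 0.4]
opening: 0.093
gripper_force: 0.0
```

Request:
servo_tool:
  increments:
    - {"slide": [0,0,0],"dr": [0,0,0],"jaw": 1}
    - {"slide": [0,0,0],"dr": [0,0,0],"jaw": 1}
    - {"slide": [0,0,0],"dr": [0,0,0],"jaw": 1}
    - {"slide": [0,0,0],"dr": [0,0,0],"jaw": 1}
    - {"slide": [0,0,0],"dr": [0,0,0],"jaw": 1}
    - {"slide": [0,0,0],"dr": [0,0,0],"jaw": 1}
    - {"slide": [0,0,0],"dr": [0,0,0],"jaw": 1}
    - {"slide": [0,0,0],"dr": [0,0,0],"jaw": 1}
    - {"slide": [0,0,0],"dr": [0,0,0],"jaw": 1}
    - {"slide": [0,0,0],"dr": [0,0,0],"jaw": 1}
    - {"slide": [0,0,0],"dr": [0,0,0],"jaw": 1}
    - {"slide": [0,0,0],"dr": [0,0,0],"jaw": 1}
  force: 25

```text
t: 19.35
tool_pos: [0.6231, -0.1477, 0.3478]
orientation: [2.373, 2.056, 0.002]
force: [6.9, -1.3, -3.1]
opening: 0.018
gripper_force: 25.0
```

```bash
python3 - <<'E'
from h import *
s=read_state(); p=np.array(s['tool_pos'])*1000
print(p,s['force'])
go(p[0]+.1426*120,p[1]+.9898*120,p[2],-8.2)
go(p[0]+.1426*148,p[1]+.9898*148,p[2],-8.2)
E
```

```text
[ 623.05423592 -147.66765405  347.82594575] [ 6.88104117 -1.26597936 -3.11123539]
slide [120.0, -0.0, -0.0] dr [0.0024, 0.0002, -0.0] t 19.35
slide [148.0, -0.0, -0.0] dr [0.0024, 0.0002, -0.0] t 19.35
```

Request:
servo_tool:
  increments:
    - {"slide": [4,1,0],"dr": [0,0,0],"jaw": 1}
    - {"slide": [12,1,0],"dr": [0,0,0],"jaw": 1}
    - {"slide": [24,1,0],"dr": [0,0,0],"jaw": 1}
    - {"slide": [38,1,0],"dr": [0,0,0],"jaw": 1}
    - {"slide": [52,1,0],"dr": [0,0,0],"jaw": 1}
    - {"slide": [66,1,0],"dr": [0,0,0],"jaw": 1}
    - {"slide": [80,1,0],"dr": [0,0,0],"jaw": 1}
    - {"slide": [94,1,0],"dr": [0,0,0],"jaw": 1}
    - {"slide": [106,1,0],"dr": [0,0,0],"jaw": 1}
    - {"slide": [115,1,0],"dr": [0,0,0],"jaw": 1}
    - {"slide": [120,1,0],"dr": [0,0,0],"jaw": 1}
    - {"slide": [120,1,0],"dr": [0,0,0],"jaw": 1}
    - {"slide": [120,1,0],"dr": [0,0,0],"jaw": 1}

```text
t: 20.65
tool_pos: [0.6397, -0.0274, 0.3478]
orientation: [-2.372, -2.057, 0.003]
force: [-9.5, -3.4, 5.6]
opening: 0.0177
gripper_force: 25.0
```

```bash
python3 - <<'E'
from h import *
for n in('top','scene'):
    im,d=read_camera(n); np.savez(f'{n}5.npz',im=im,d=d)
    if n=='top': a=cv2.resize(im[140:200,380:490],(660,360),interpolation=cv2.INTER_CUBIC)
    else: b=cv2.resize(im[225:325,230:340],(330,300) if 0 else (264,240),interpolation=cv2.INTER_CUBIC)
c=np.zeros((600,660,3),np.uint8); c[:360]=a; c[360:,:264]=b
cv2.imwrite('pics/p5.png',c[:,:,::-1])
s=read_state(); print(s['tool_pos'],s['force'])
E
```

```text
[ 0.63971588 -0.02763713  0.34776847] [-9.7015169  -1.93070897  3.55371785]
```

View pics/p5.png

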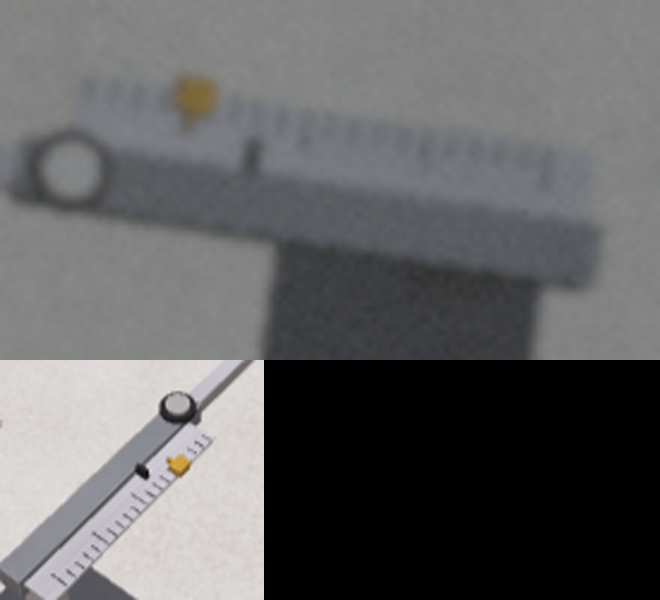

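The pointer is at crop (251,155) and the rider tip at (188,127), with a few cm still to go. I'll measure that gap.

```bash
python3 - <<'E'
from h import *
im=np.load('top5.npz')['im']; hsv=cv2.cvtColor(im,cv2.COLOR_RGB2HSV).astype(int)
def cen(m,x0,y0,x1,y1,w=None):
    k=np.zeros(m.shape,bool);k[y0:y1,x0:x1]=1; v,u=np.nonzero(m&k); return u.mean(),v.mean(),len(u)
u=np.array([.1426,.9898])
pt=cen(hsv[...,2]<85,416,162,427,170); rd=cen(hsv[...,1]>70,403,150,420,164); tip=(hsv[...,1]>45); t2=cen(tip,403,159,420,164)
print(pt,rd,t2)
P=ray('top',pt[:2],.156)[:2]
for r,z in((rd,.15),(t2,.147)): print('remaining mm',(ray('top',r[:2],z)[:2]-P)@u*1000)
im=np.load('scene5.npz')['im']; hsv=cv2.cvtColor(im,cv2.COLOR_RGB2HSV).astype(int)
pt=cen(hsv[...,2]<60,284,264,294,276); rd=cen(hsv[...,1]>110,296,262,314,276); print(pt,rd)
P=ray('scene',pt[:2],.152)[:2]; print((ray('scene',rd[:2],.147)[:2]-P)@u*1000)
E
```

```text
(np.float64(421.5), np.float64(166.0), 4) (np.float64(412.2758620689655), np.float64(155.58620689655172), 29) (np.float64(412.0), np.float64(159.0), 3)
remaining mm 25.275741674871778
remaining mm 24.166022835718163
(np.float64(288.7894736842105), np.float64(271.05263157894734), 19) (np.float64(304.13793103448273), np.float64(268.7068965517241), 58)
27.864410535427833
```

Request:
servo_tool:
  increments:
    - {"slide": [5,-0.5,0],"dr": [0,0,0],"jaw": 1}
    - {"slide": [12,-1,0],"dr": [0,0,0],"jaw": 1}
    - {"slide": [19,-1,0],"dr": [0,0,0],"jaw": 1}
    - {"slide": [24,-1,0],"dr": [0,0,0],"jaw": 1}
    - {"slide": [26,-1,0],"dr": [0,0,0],"jaw": 1}
    - {"slide": [26,-1,0],"dr": [0,0,0],"jaw": 1}
    - {"slide": [26,-1,0],"dr": [0,0,0],"jaw": 1}
    - {"slide": [26,-1,0],"dr": [0,0,0],"jaw": 1}

```text
t: 21.55
tool_pos: [0.6428, -0.002, 0.3478]
orientation: [-2.373, -2.057, 0.002]
force: [-6.0, -2.6, 2.3]
opening: 0.0179
gripper_force: 25.0
```

```bash
python3 - <<'E'
from h import *
for n in('top','scene'):
    im,d=read_camera(n); np.savez(f'{n}6.npz',im=im,d=d)
    if n=='top': a=cv2.resize(im[145:175,395:430],(420,360),interpolation=cv2.INTER_CUBIC)
    else: b=cv2.resize(im[255:285,280:315],(420,360) if 0 else (378,324),interpolation=cv2.INTER_CUBIC)
c=np.zeros((360,798,3),np.uint8); c[:,:420]=a; c[:324,420:]=b
cv2.imwrite('pics/p6.png',c[:,:,::-1])
s=read_state(); print(s['tool_pos'],s['force'])
E
```

```text
[ 0.64275267 -0.00200482  0.34776621] [-5.13889183 -3.53796228  2.77616281]
```

View pics/p6.png

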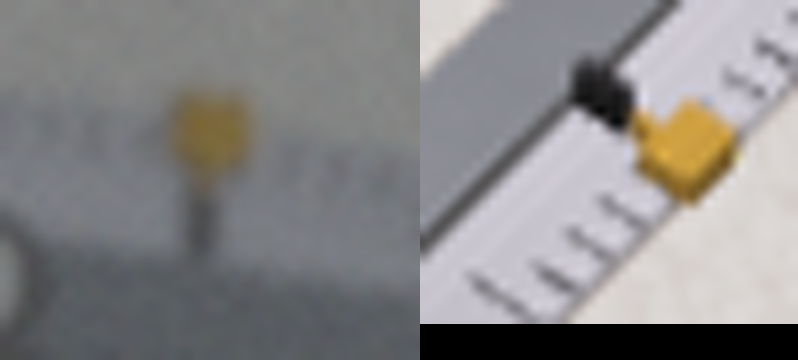

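The pointer stands at the rider's blade in both views, at (202,225) below (202,180) from above and (620,110) against (641,125) in the scene view. That is about 1 mm off, so I'm handing in.

```bash
python3 -c "
from h import *
s=read_state(); print(s['t'],s['gripper_force'],np.abs(s['dq']).max()); print(close_job())"
```

```text
21.65 24.980063438415527 0.0010956015052546043
the job is handed in; nothing more can be done
None
```

I stacked the cases flush, pushed the lock button fully down, and handed the job in at 21.65 s while holding the arm about 1 mm from the rider; no verdict was returned.

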